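Pop the service hatch of the stirrer control box and set the slider inside

ROBOT

A 6-joint arm with a two-finger parallel gripper is mounted at the origin on a cart in front of the work surface, level with it; the furniture and walls round the work are solid. World frame = base frame: x ahead of the robot, y to its left, z up, the work surface at z = 0. Lengths are in m, angles in rad, forces in N, time in s.
With the tool pointing down it reaches from about 0.275 to 0.875 m from the base axis. Payload 12.5 kg.
Tool frame: the origin (TCP) lies at the very end of the fingers, on their centre line; the grasp point (between the pads) lies 19 mm behind it; x points along the fingers, y is the direction in which the jaws open and shut, and the axes are right-handed (so a half turn about x gives the same grasp; the last joint's range is limited). The gripper opens to 85 mm and grips with 20 to 120 N. Pads are 22 mm wide; open, the fingers measure 114 mm over their backs; the gripper's body (76 mm by 85 mm) begins 54 mm behind the grasp point. The pads swing forward as they close: fully open they stand 13 mm farther back than shut.
Start: joints at [1.161, 0.351, 1.652, -0, 1.139, -0.085], TCP at [0.175, 0.521, 0.231] pointing down, gripper open.
Joint ranges: [-2.75, 2.75], [-0.79, 2.1], [0.01, 2.65], [-1.57, 4.71], [0.07, 3.14], [-2.87, 2.87]. Speed limits (rad/s): [2.22, 2.22, 2.79, 3.14, 3.14, 3.14].

INTERFACE

Orientations are given as a 3x3 rotation matrix whose columns are the frame's x, y, z axes.
In Python, from bench import manip gives the robot as it stands. Calls block until the motion is done:
- manip.move_ptp(position, orientation): joint-space move of the TCP to a pose.
- manip.move_l(position, attitude=None, max_speed=0.15): straight line of the TCP; attitude=None keeps the orientation; max_speed is the mean speed in m/s.
- manip.move_j(angles): joint-space move.
- manip.set_gripper(opening, effort=None): opening from 0.0 (shut) to 1.0 (fully open); effort is the grip in N (None keeps the last); returns when the fingers have stopped.
- manip.dwell(seconds).
- manip.inverse_kinematics(position, orientation): joint angles nearest the present ones, or None.
- manip.grab_frame(name): name is "scene" or "top" or "wrist"; returns (picture, depth): 480x640x3 uint8, red, green, blue; 480x640 float32, m along the optical axis (not along the pixel's ray), 0 where there is no reading.
- manip.get_calibration(name): a dict with "camera_matrix" (3x3 intrinsics, pixels), "k1" (the pictures are not rectified: a ray, as slopes to the right and down, at radius r is drawn at 1 + k1 r^2 times it, then the intrinsics apply), "R" (3x3) and "t" (3): a world point X has camera coordinates R X + t. Camera axes: x right, y down, z forward; pixel columns grow to the right and rows downward; lengths in m; the calibration is good to about 2 mm. A picture is of the moment at which its call begins: read the wrist's pose just before it. get_calibration takes no time and is no camera call; for the wrist camera it gives the pose at the moment of the call.
A pose or a line that the arm cannot do raises manip.Unreachable and nothing moves.
- manip.sign_off(): hands the job in, once; it reports no verdict.
Trained networks look in the newest picture that a camera, given by its name, has taken for a name from the list of things; names that differ only in an ending like _2 or _b are one class to them, and where a whole thing is asked for, a point or a joint stands for the part that bears it (a point fixed in the world has none). Each returns a list of dicts, best first, with "confidence" (0 to 1); they miss things now and then, are a little off and sometimes report something else, mostly with a low value. They report only what shows in the picture. A call takes as long as a camera call.
- manip.look_for(camera, name): "at" ([x, y, z] in m, in world coordinates, good to about 4 mm: the middle of the surface that is visible of it).
Readings, each from a call of its own:
- manip.current_time(): time.
- manip.current_qpos(): joint angles.
- manip.current_joint_vel(): joint speeds.
- manip.current_joint_torque(): joint torques, N m.
- manip.current_ee_pos(): TCP position.
- manip.current_tcp_rot(): TCP orientation.
- manip.current_force(): force on the tool from outside, world axes, zero at the start.
- manip.current_ft_torque(): the same for the moment, N m.
- manip.current_grip_width(): opening from 0.0 (shut) to 1.0 (fully open).
Only numpy, scipy, OpenCV 4.12 (cv2) and the standard library are available. Lean on these libraries where they do the work, as an engineer would, in place of code of your own. Each camera call takes 0.05 s, during which the arm holds its last target.

TASK

The grey control box on the bench has a flush push-to-open hatch in its top. Press the hatch gently down near its front edge until you feel the soft stop, without forcing it, and let go so that it pops ajar by itself; then swing it right over until it lies back open past upright. Slide the black slider inside along its track until the line on it is level with the tip of the small dark steel pointer, and let go; leave the hatch open and the beaker, dish and bottle around the box where they stand.

Things in the scene. Friction and masses are not known exactly. Their poses are not given: they have to be found in the camera images.
- console: Grey fixed box 170 (x) x 244 (y) x 90 mm high, origin at the centre of its underside; its x points from the front (robot side) to the hinge side, y to its left, z up. Deck at z = 90. Under the hatch lies an open well: x -47 to 52, y -96 to 96, floor at z = 40; the front frame strip is x -85 to -47. A small catch stands at the front left of the well (y 46 to 86, back to x = -24); its striker hangs 26 mm below the hatch there, the rest of the hatch's underside is clear.
- hatch (a joint): Angle (rad) of the hatch, a plain grey panel 96 x 188 x 6 mm flush with the deck, its front edge rounded, hinged at its far edge. 0 shut (latched), negative pressed in, about 0.43 popped ajar, 2.1 lying open on its end stop; past about 1.8 it falls open by itself, from 1.3 to 1.8 it may stay where it is left, below that it falls back to ajar. Once popped it does not latch again.
- hatch_hinge (a point): Point on the hinge line at its middle, fixed to the box at x = 52, y = 0, z = 87 (mm, box axes); axis along the box's y.
- hatch_lip (a point): Middle of the hatch's front edge, on its top face, 98.5 mm from the hinge line; it has a ribbed strip, 50 mm long, 13 mm behind the edge. Shut: level with the deck. Ajar: about 40 mm higher, leaving some 35 mm under it for a fingertip.
- hatch_panel: The hatch panel itself (origin on the hinge line). Pressed at the front edge it gives against a spring of 2 to 6 N; somewhere between 2 and 9 mm of travel (different each time, not visible) the catch lets go, and about 2 mm further it meets a rubber stop of some 8 N/mm. A press of 9 to 14 N always frees it; more than 30 N is forcing it. It pops up when let go.
- fader (a joint): Travel (m) of the slider grip along the box's y (to its left): 0 at the right end (grip centre at y = -30 mm of the box), 0.066 at the left end. Friction about 2 N; stays where it is left.
- fader_top (a point): Centre of the top of the black slider grip, 22 (x) x 14 (y) x 26 mm high, with a white line along x across its top. It stands on a 3 mm track on the well floor at x = 6 mm of the box; its top is at z = 69 mm of the box.
- pointer_tip (a point): Tip of the small flat dark steel pointer, 10 mm wide, 4 mm high, on the well floor just behind the track (x = 20 mm of the box, z = 44 mm); it points at the slider. It is fixed for the run; its place along y differs each time.
- beaker: Bystander: small empty glass beaker, 52 mm across, 61 mm high, left of the box; origin at the centre of its underside.
- dish: Bystander: petri dish, 61 mm across, 15 mm high, in front of the box; origin at the centre of its underside.
- bottle: Bystander: white bottle with screw cap, 56 mm across, 168 mm high, left of the box towards its back; origin at the centre of its underside.

How it is judged:
By the outcome, as a careful person would: the job done as asked, in the order asked, and still so for the second after the job is handed in, with the robot touching nothing.
It also fails if it takes over 64 s, if anything falls off the work surface, if the arm or the gripper's body presses on something with over 40 N, if the wrist force passes 120 N, or if a joint passes its speed limit or range.

## Working session

There is one attempt and no reset: what is moved stays moved. The work goes in short steps, each a Python script; the robot and the scene stay as the last script left them, time stands still between calls to the robot, and variables do not carry over. Pictures are saved under pics/ and viewed, and the job is handed in when it is done.

```bash
ls; mkdir -p pics; cat > h.py <<'E'
from bench import manip
import numpy as np, cv2
def snap(c,f):
    p,d=manip.grab_frame(c); cv2.imwrite('pics/'+f,p[:,:,::-1]); np.save('pics/'+f+'.npy',d); return p,d
E
python3 - <<'E'
from h import *
print(manip.current_time())
for c in("scene","top","wrist"):
    snap(c,c+'0.png')
    for n in ("console","hatch_panel","hatch_lip","hatch_hinge","beaker","dish","bottle"):
        print(c,n,[(np.round(r['at'],3).tolist(),round(r['confidence'],2)) for r in manip.look_for(c,n)][:2])
print(manip.current_time())
E
```

```text
pics
0.0
scene console [([0.488, -0.285, 0.089], 0.81)]
scene hatch_panel [([0.534, -0.257, 0.09], 0.78), ([0.487, -0.284, 0.09], 0.62)]
scene hatch_lip [([0.532, -0.258, 0.091], 0.93)]
scene hatch_hinge [([0.487, -0.282, 0.089], 0.6)]
scene beaker [([0.673, -0.075, 0.053], 0.85)]
scene dish [([0.447, -0.152, 0.018], 0.84), ([0.486, -0.285, 0.091], 0.25)]
scene bottle [([0.72, -0.172, 0.112], 0.69)]
top console [([0.539, -0.249, 0.091], 0.77)]
top hatch_panel [([0.544, -0.253, 0.089], 0.75)]
top hatch_lip [([0.546, -0.248, 0.089], 0.85)]
top hatch_hinge [([0.544, -0.249, 0.088], 0.79)]
top beaker [([0.664, -0.081, 0.008], 0.68)]
top dish [([0.454, -0.146, 0.015], 0.69)]
top bottle [([0.725, -0.166, 0.133], 0.62), ([0.666, -0.077, 0.01], 0.32)]
wrist console []
wrist hatch_panel []
wrist hatch_lip []
wrist hatch_hinge []
wrist beaker []
wrist dish []
wrist bottle []
1.2
```

View pics/scene0.png

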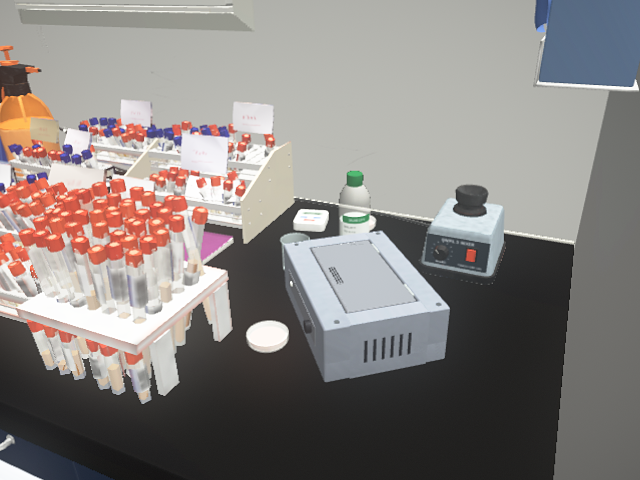

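View pics/top0.png

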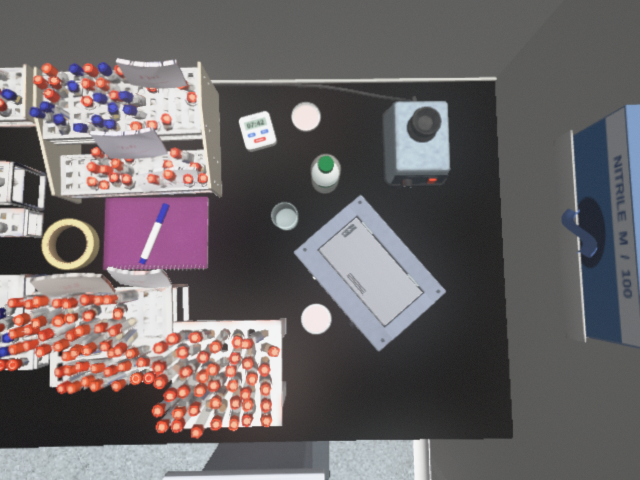

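```bash
cat >> h.py <<'E'
def cloud(c,d,cal=None):
    cal=cal or manip.get_calibration(c)
    K=np.array(cal['camera_matrix'],float);k1=cal['k1'];R=np.array(cal['R']);t=np.array(cal['t'])
    v,u=np.mgrid[0:480,0:640]
    pts=cv2.undistortPoints(np.stack([u.ravel(),v.ravel()],1).astype(np.float64)[:,None],K,np.array([k1,0,0,0,0.])).reshape(480,640,2)
    P=np.dstack([pts,np.ones((480,640))])*d[...,None]
    return (P-t)@R
def proj(c,X,cal=None):
    cal=cal or manip.get_calibration(c)
    R=np.array(cal['R']);t=np.array(cal['t'])
    return cv2.projectPoints(np.atleast_2d(X).astype(float),cv2.Rodrigues(R)[0],t,np.array(cal['camera_matrix'],float),np.array([cal['k1'],0,0,0,0.]))[0].reshape(-1,2)
E
python3 - <<'E'
from h import *
for c in('top','scene'):
    d=np.load(f'pics/{c}0.png.npy')
    W=cloud(c,d)
    m=(d>0)&(abs(W[...,2]-0.09)<0.012)&(abs(W[...,0]-.54)<.17)&(abs(W[...,1]+.25)<.17)
    n,l,s,ce=cv2.connectedComponentsWithStats(m.astype(np.uint8))
    i=1+s[1:,4].argmax(); P=W[l==i]
    r=cv2.minAreaRect(P[:,:2].astype(np.float32)); print(c,s[i],r, np.median(P[:,2]))
    print(cv2.boxPoints(r))
    cal=manip.get_calibration(c); print(np.array(cal['R']).round(3).tolist(),np.round(-np.array(cal['R']).T@np.array(cal['t']),3), np.array(cal['camera_matrix']).tolist())
    # hatch 
E
```

```text
top [  293   195   153   156 11601] ((0.5456121563911438, -0.24774813652038574), (0.24506953358650208, 0.17102977633476257), 40.130428314208984) 0.08906085130073546
[[ 0.39680773 -0.26134253]
 [ 0.5070415  -0.39210832]
 [ 0.6944166  -0.23415375]
 [ 0.5841828  -0.10338795]]
[[-0.013, -1.0, 0.006], [-0.996, 0.012, -0.092], [0.092, -0.008, -0.996]] [ 0.531 -0.157  0.933] [[448.89054599093396, 0.0, 323.7940758962171], [0.0, 448.89054599093396, 238.44440747073176], [0.0, 0.0, 1.0]]
scene [  284   231   166   107 11235] ((0.5441688299179077, -0.252113401889801), (0.24880781769752502, 0.17030256986618042), 40.01877975463867) 0.08836034389561692
[[ 0.39414054 -0.2668982 ]
 [ 0.5036517  -0.39732164]
 [ 0.6941971  -0.23732859]
 [ 0.584686   -0.10690516]]
[[0.415, -0.91, -0.015], [-0.416, -0.175, -0.893], [0.809, 0.377, -0.451]] [-0.088 -0.491  0.476] [[538.1952213647, 0.0, 322.1097798380586], [0.0, 538.1952213647, 243.2028097724409], [0.0, 0.0, 1.0]]
```

```bash
cat >> h.py <<'E'
O=np.array([.545,-.2495,0.0]); YAW=np.deg2rad(-49.9)
RB=np.array([[np.cos(YAW),-np.sin(YAW),0],[np.sin(YAW),np.cos(YAW),0],[0,0,1.]])
def B(x,y,z): return O+RB@np.array([x,y,z])/1000
def toB(X): return (np.asarray(X)-O)@RB*1000
def tool(yaw,p,flip=1):
    # tool x: world yaw, pitch p below horizontal; tool y horizontal
    x=np.array([np.cos(p)*np.cos(yaw),np.cos(p)*np.sin(yaw),-np.sin(p)])
    y=flip*np.array([-np.sin(yaw),np.cos(yaw),0]); return np.stack([x,y,np.cross(x,y)],1)
E
python3 - <<'E'
from h import *
d=np.load('pics/top0.png.npy');W=cloud('top',d)
m=(d>0)&(W[...,0]<.45)&(W[...,0]>.0)&(W[...,1]<.25)&(W[...,2]>.03)
print(W[m].min(0),W[m].max(0),np.percentile(W[m],[1,99],axis=0))
I=cv2.imread('pics/top0.png')
for X in [B(*p) for p in [(-85,-122,90),(-85,122,90),(85,122,90),(85,-122,90),(-46.5,-94,90),(-46.5,94,90),(52,94,90),(52,-94,90),(-33,0,90)]]:
    u=proj('top',X)[0]; cv2.circle(I,tuple(np.int32(u.round())),1,(0,255,0),-1)
cv2.imwrite('pics/top_ov.png',cv2.resize(I[170:370,270:470],(800,800))[:600]);
cv2.imwrite('pics/top_ov.png',cv2.resize(I[180:360,280:460],(600,600)))
print("press",[ (f,np.round(manip.inverse_kinematics(B(-33,0,130),tool(YAW,np.pi/2,f)),2)) for f in(1,-1)])
for yw in(-50,-35,-20,-5,10):
  for p in (30,45):
    for f in (1,-1):
      qs=[manip.inverse_kinematics(B(*q),tool(np.deg2rad(yw),np.deg2rad(p),f)) for q in [(-60,0,115),(-30,0,100),(40,0,190),(70,0,170)]]
      print(yw,p,f,[None if q is None else np.round(q,2).tolist() for q in qs])
E
```

```text
[ 0.14977398 -0.54232105  0.03001221] [0.44998688 0.24998338 0.37812273] [[ 0.19407644 -0.54054094  0.03904703]
 [ 0.44834456  0.23968892  0.36504163]]
press [(1, array([-0.49,  0.51,  1.69, -0.  ,  0.94, -1.19])), (-1, array([-0.49,  0.51,  1.69, -0.  ,  0.94,  1.96]))]
-50 30 1 [[-0.21, 0.55, 2.26, 3.98, 0.8, 1.29], [-0.26, 0.6, 2.21, 3.92, 0.79, 1.31], [-0.35, 0.44, 2.07, 4.09, 0.56, 0.98], [-0.38, 0.51, 2.01, 4.03, 0.56, 1.03]]
-50 30 -1 [[-0.21, 0.55, 2.26, 3.98, 0.8, -1.85], [-0.26, 0.6, 2.21, 3.92, 0.79, -1.83], [-0.35, 0.44, 2.07, 4.09, 0.56, -2.16], [-0.38, 0.51, 2.01, 4.03, 0.56, -2.11]]
-50 45 1 [[-0.27, 0.43, 2.19, 4.35, 0.44, 0.85], [-0.31, 0.49, 2.13, 4.28, 0.42, 0.88], [-0.39, 0.38, 1.96, -1.35, 0.34, 0.12], [-0.42, 0.45, 1.9, -1.42, 0.32, 0.17]]
-50 45 -1 [[-0.27, 0.43, 2.19, 4.35, 0.44, -2.3], [-0.31, 0.49, 2.13, 4.28, 0.42, -2.26], None, None]
-35 30 1 [[-0.37, 0.53, 2.34, 3.44, 0.79, 1.48], [-0.41, 0.58, 2.28, 3.39, 0.78, 1.49], [-0.48, 0.41, 2.13, 3.4, 0.45, 1.41], [-0.51, 0.48, 2.07, 3.34, 0.47, 1.45]]
-35 30 -1 [[-0.37, 0.53, 2.34, 3.44, 0.79, -1.66], [-0.41, 0.
[... 1492 characters left out ...]
, [-0.71, 0.45, 1.91, 1.35, 0.44, -0.23]]
10 30 1 [[-0.84, 0.56, 2.24, 1.91, 0.89, 1.95], [-0.84, 0.62, 2.16, 1.9, 0.89, 1.97], [-0.85, 0.48, 1.98, 1.63, 0.83, 2.37], [-0.85, 0.56, 1.91, 1.63, 0.83, 2.37]]
10 30 -1 [[-0.84, 0.56, 2.24, 1.91, 0.89, -1.19], [-0.84, 0.62, 2.16, 1.9, 0.89, -1.17], [-0.85, 0.48, 1.98, 1.63, 0.83, -0.77], [-0.85, 0.56, 1.91, 1.63, 0.83, -0.78]]
10 45 1 [[-0.75, 0.44, 2.16, 1.58, 0.6, 2.38], [-0.76, 0.51, 2.1, 1.57, 0.6, 2.38], [-0.77, 0.42, 1.89, 1.17, 0.67, 2.86], [-0.78, 0.5, 1.83, 1.18, 0.67, 2.84]]
10 45 -1 [[-0.75, 0.44, 2.16, 1.58, 0.6, -0.76], [-0.76, 0.51, 2.1, 1.57, 0.6, -0.76], [-0.77, 0.42, 1.89, 1.17, 0.67, -0.28], [-0.78, 0.5, 1.83, 1.18, 0.67, -0.3]]
```

View pics/top_ov.png

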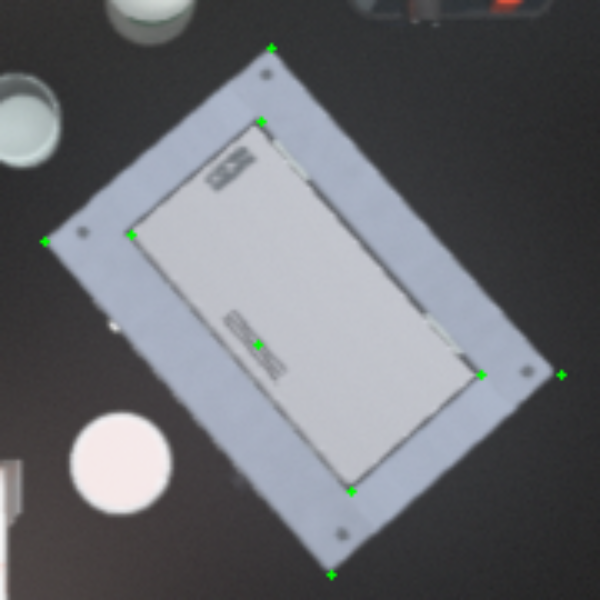

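```bash
python3 - <<'E'
from h import *
for c in('top','scene'):
    d=np.load(f'pics/{c}0.png.npy');W=cloud(c,d)
    for x in np.arange(.05,.5,.05):
        row=[]
        for y in np.arange(-.2,.25,.05):
            m=(d>0)&(abs(W[...,0]-x)<.025)&(abs(W[...,1]-y)<.025)
            row.append('%.2f'%np.percentile(W[m][:,2],99) if m.sum()>3 else '  - ')
        print(c,'%.2f'%x,row)
E
```

```text
top 0.05 ['  - ', '  - ', '-0.27', '  - ', '  - ', '  - ', '  - ', '  - ', '  - ']
top 0.10 ['  - ', '  - ', '-0.13', '-0.13', '-0.13', '-0.13', '-0.13', '  - ', '  - ']
top 0.15 ['  - ', '0.00', '0.00', '0.00', '0.00', '0.00', '0.00', '0.00', '  - ']
top 0.20 ['0.00', '0.00', '0.00', '0.00', '0.00', '0.00', '0.00', '0.00', '0.00']
top 0.25 ['0.00', '0.00', '0.00', '0.10', '0.10', '0.10', '0.10', '0.00', '0.00']
top 0.30 ['0.00', '0.00', '0.10', '0.20', '0.20', '0.21', '0.20', '0.00', '0.00']
top 0.35 ['0.00', '0.00', '0.10', '0.21', '0.21', '0.21', '0.21', '0.11', '0.11']
top 0.40 ['0.00', '0.01', '0.21', '0.21', '0.21', '0.21', '0.22', '0.17', '0.17']
top 0.45 ['0.09', '0.02', '0.21', '0.21', '0.22', '0.22', '0.22', '0.14', '0.16']
scene 0.05 ['  - ', '  - ', '  - ', '  - ', '  - ', '  - ', '  - ', '  - ', '  - ']
scene 0.10 ['  - ', '  - ', '  - ', '  - ', '  - ', '  - ', '  - ', '  - ', '  - ']
scene 0.15 ['  - ', '  - ', '  - ', '0.00', '0.00', '  - ', '  - ', '  - ', '  - ']
scene 0.20 ['0.00', '0.00', '0.00', '0.00', '0.00', '0.00', '0.00', '-0.06', '  - ']
scene 0.25 ['0.00', '0.00', '0.10', '0.10', '0.10', '0.10', '0.10', '0.00', '-0.00']
scene 0.30 ['0.00', '0.00', '0.20', '0.20', '0.20', '0.20', '0.20', '0.00', '0.00']
scene 0.35 ['0.00', '0.00', '0.20', '0.21', '0.21', '0.21', '0.21', '0.10', '0.11']
scene 0.40 ['0.00', '0.01', '0.21', '0.21', '0.21', '0.21', '0.22', '0.17', '0.17']
scene 0.45 ['0.09', '0.02', '0.10', '0.21', '0.21', '0.22', '0.22', '  - ', '0.17']
```

```bash
python3 - <<'E'
from h import *
p=np.deg2rad(75); R=tool(YAW,p,1)
manip.set_gripper(0.0)
manip.move_l([.175,.521,.42],max_speed=.4)
manip.move_ptp(B(-28,0,300),R); print(manip.current_time(),manip.current_qpos().round(2) if hasattr(manip.current_qpos(),'round') else manip.current_qpos())
snap('scene','scene1.png')
manip.move_l(B(-28,0,105),max_speed=.2)
f0=np.array(manip.current_force()); print(manip.current_time(),f0,toB(manip.current_ee_pos()))
E
```

```text
5.5167 [-0.44  0.23  1.67 -0.13  1.01 -1.08]
6.6917 [0.23669324 0.44598503 0.20622755] [-27.46589538   0.27251272 106.03436399]
```

View pics/scene1.png

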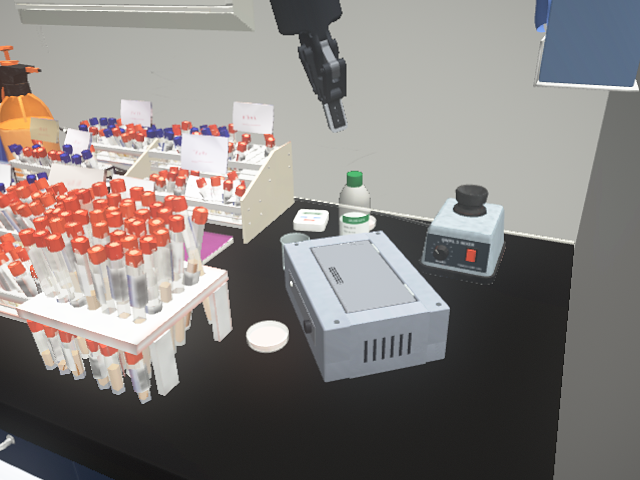

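```bash
python3 - <<'E'
from h import *
manip.move_l(B(-28,0,97),max_speed=.08); manip.dwell(.1)
f0=np.array(manip.current_force())[2]; print('f0',f0)
z=97;done=False;log=[]
while z>78:
    z-=0.7; manip.move_l(B(-28,0,z),max_speed=.03)
    f=np.array(manip.current_force())[2]-f0
    log.append((round(z,1),round(float(toB(manip.current_ee_pos())[2]),1),round(f,1)))
    if f>11.5: done=True;break
print(log,done,manip.current_time())
manip.dwell(.1); print(manip.current_force(),toB(manip.current_ee_pos()))
E
```

```text
f0 -0.21267691602877514
[(96.3, 96.4, np.float64(-0.5)), (95.6, 95.5, np.float64(0.6)), (94.9, 94.8, np.float64(-0.5)), (94.2, 94.1, np.float64(1.1)), (93.5, 93.5, np.float64(-0.2)), (92.8, 92.7, np.float64(0.6)), (92.1, 92.1, np.float64(0.5)), (91.4, 91.5, np.float64(1.9)), (90.7, 90.8, np.float64(4.7)), (90.0, 90.1, np.float64(4.5)), (89.3, 89.4, np.float64(5.0)), (88.6, 88.7, np.float64(5.6)), (87.9, 88.1, np.float64(7.2)), (87.2, 87.5, np.float64(7.9)), (86.5, 87.1, np.float64(11.4)), (85.8, 86.6, np.float64(14.8))] True 11.0417
[-5.15196586  3.83328276 14.96348547] [-27.80660803   0.09036385  86.61470538]
```

```bash
python3 - <<'E'
from h import *
manip.move_l(B(-38,0,200),max_speed=.25)
manip.move_l(B(-75,-20,260),max_speed=.3)
snap('top','top2.png');snap('scene','scene2.png');snap('wrist','wrist2.png')
W=cloud('top',np.load('pics/top2.png.npy'))
X=toB(W.reshape(-1,3));
for yy in(-80,-60,-40,40,80):
  for x0 in range(-50,52,15):
    m=(abs(X[:,0]-x0)<4)&(abs(X[:,1]-yy)<8)&(X[:,2]<150); print(yy,x0,np.round(np.median(X[m][:,2]),0) if m.any() else None,end=' | ')
  print()
print(manip.current_time())
E
```

```text
-80 -50 88.0 | -80 -35 126.0 | -80 -20 121.0 | -80 -5 114.0 | -80 10 108.0 | -80 25 101.0 | -80 40 94.0 | 
-60 -50 89.0 | -60 -35 127.0 | -60 -20 121.0 | -60 -5 114.0 | -60 10 107.0 | -60 25 101.0 | -60 40 95.0 | 
-40 -50 89.0 | -40 -35 126.0 | -40 -20 120.0 | -40 -5 114.0 | -40 10 107.0 | -40 25 101.0 | -40 40 94.0 | 
40 -50 88.0 | 40 -35 126.0 | 40 -20 121.0 | 40 -5 114.0 | 40 10 107.0 | 40 25 101.0 | 40 40 94.0 | 
80 -50 113.0 | 80 -35 127.0 | 80 -20 120.0 | 80 -5 114.0 | 80 10 107.0 | 80 25 101.0 | 80 40 94.0 | 
12.2917
```

View pics/scene2.png

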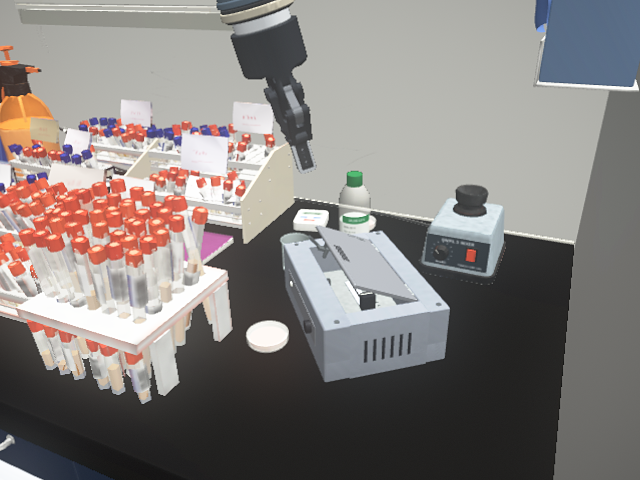

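View pics/wrist2.png

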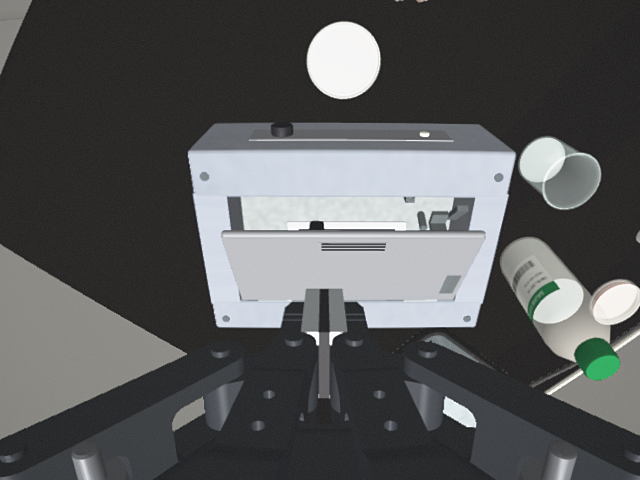

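```bash
cat >> h.py <<'E'
def lift_R(yaw,p):
    x=tool(yaw,p)[:,0]; yb=RB[:,1]; z=np.cross(x,yb); z/=np.linalg.norm(z)
    return np.stack([x,np.cross(z,x),z],1)
E
python3 - <<'E'
from h import *
R=np.array(manip.current_tcp_rot());cal=manip.get_calibration('wrist');
C=-np.array(cal['R']).T@np.array(cal['t']); print('cam in tool',((C-np.array(manip.current_ee_pos()))@R).round(3))
for yw in(-35,-25,-15):
  for p in(25,30,35):
   for y in(-40,0):
    R=lift_R(np.deg2rad(yw),np.deg2rad(p)); T=B(-28,y,99)
    c=np.array([[-b,s*.038,t*.043] for b in(.073,.13,.2) for s in(-1,1) for t in(-1,1)])
    Wc=T+c@R.T
    qs=[manip.inverse_kinematics(q,R) for q in(B(-110,y,150),T,B(0,y,165),B(40,y,180),B(75,y,163))]
    print(yw,p,y,'z',R[:,2].round(2),'minz@73 %.3f'%Wc[:4,2].min(),'maxy',Wc[:,1].max().round(3),[None if q is None else np.round(q,1).tolist() for q in qs])
E
```

```text
cam in tool [-0.143 -0.    -0.066]
-35 25 -40 z [ 0.28 -0.33  0.9 ] minz@73 0.087 maxy -0.106 [[-0.4, 0.4, 2.5, 3.4, 1.0, 1.6], [-0.5, 0.6, 2.3, 3.2, 1.0, 1.7], [-0.5, 0.5, 2.3, 3.2, 0.7, 1.6], [-0.6, 0.4, 2.2, 3.2, 0.6, 1.7], [-0.6, 0.5, 2.1, 3.2, 0.6, 1.7]]
-35 25 0 z [ 0.28 -0.33  0.9 ] minz@73 0.087 maxy -0.08 [[-0.3, 0.5, 2.5, 3.5, 0.9, 1.6], [-0.4, 0.6, 2.3, 3.4, 0.9, 1.6], [-0.4, 0.5, 2.2, 3.4, 0.7, 1.6], [-0.5, 0.5, 2.2, 3.3, 0.6, 1.6], [-0.5, 0.5, 2.1, 3.3, 0.6, 1.6]]
-35 30 -40 z [ 0.33 -0.39  0.86] minz@73 0.094 maxy -0.108 [[-0.4, 0.4, 2.5, 3.4, 0.8, 1.6], [-0.5, 0.6, 2.3, 3.3, 0.8, 1.7], [-0.5, 0.4, 2.3, 3.2, 0.6, 1.6], [-0.6, 0.4, 2.2, 3.2, 0.5, 1.7], [-0.6, 0.5, 2.1, 3.2, 0.5, 1.7]]
-35 30 0 z [ 0.33 -0.39  0.86] minz@73 0.094 maxy -0.082 [[-0.3, 0.4, 2.4, 3.6, 0.7, 1.5], [-0.4, 0.6, 2.3, 3.4, 0.8, 1.6], [-0.4, 0.4, 2.2, 3.4, 0.6, 1.6], [-0.5, 0.4, 2.1, 3.4, 0.5, 1.6], [-0.5, 0.5, 2.1, 3.3, 0.5, 1.6]]
-35 35 -40 z [ 0.38 -0.45  0.81] minz@73 0.101 maxy -0.112 [[-0.4, 0.3, 2.5, 3.4, 0.6, 1.6], [-0.5, 0.5, 2.3, 3.3, 0.6, 1.7], [-0.5, 0.4, 2.2, 3.3, 0.4, 1.6], [-0.6, 0.4,
[... 2264 characters left out ...]
.8, 0.5, 2.1, 2.3, 0.6, 2.4]]
-15 30 0 z [ 0.37 -0.44  0.82] minz@73 0.090 maxy -0.131 [[-0.6, 0.4, 2.5, 2.8, 0.8, 2.0], [-0.6, 0.6, 2.3, 2.7, 0.8, 2.0], [-0.7, 0.4, 2.2, 2.5, 0.6, 2.2], [-0.7, 0.4, 2.1, 2.4, 0.5, 2.3], [-0.7, 0.5, 2.1, 2.4, 0.6, 2.4]]
-15 35 -40 z [ 0.42 -0.5   0.76] minz@73 0.097 maxy -0.158 [[-0.7, 0.3, 2.5, 2.5, 0.6, 2.2], [-0.7, 0.5, 2.3, 2.5, 0.7, 2.2], [-0.7, 0.4, 2.2, 2.3, 0.5, 2.5], [-0.8, 0.4, 2.1, 2.1, 0.5, 2.6], [-0.8, 0.5, 2.0, 2.1, 0.5, 2.6]]
-15 35 0 z [ 0.42 -0.5   0.76] minz@73 0.097 maxy -0.132 [[-0.6, 0.3, 2.4, 2.7, 0.6, 2.2], [-0.6, 0.5, 2.3, 2.6, 0.6, 2.1], [-0.6, 0.4, 2.2, 2.4, 0.5, 2.4], [-0.7, 0.4, 2.1, 2.2, 0.4, 2.6], [-0.7, 0.5, 2.0, 2.2, 0.4, 2.6]]
```

```bash
python3 - <<'E'
from h import *
R=lift_R(np.deg2rad(-20),np.deg2rad(30)); R=R@np.diag([1,-1,-1.])
y=-40; T=B(-28,y,98); pre=T-.075*R[:,0]
q=manip.inverse_kinematics(pre,R); print('pre',np.round(q,2))
manip.move_ptp(pre+[-.02,-.0,.22],R); print(manip.current_time(),np.round(manip.current_qpos(),2))
manip.move_l(pre,max_speed=.2)
snap('scene','scene3.png');snap('wrist','wrist3.png')
print(manip.current_time(),toB(manip.current_ee_pos()),manip.current_force())
E
```

```text
pre [-0.78  0.42  2.48  2.63  0.84 -1.16]
13.65 [-0.84 -0.25  2.31  1.38  0.43  0.23]
15.4583 [-84.13385133 -72.35384808 136.08569686] [ 1.11064592 -0.61943653 -0.12891731]
```

View pics/scene3.png

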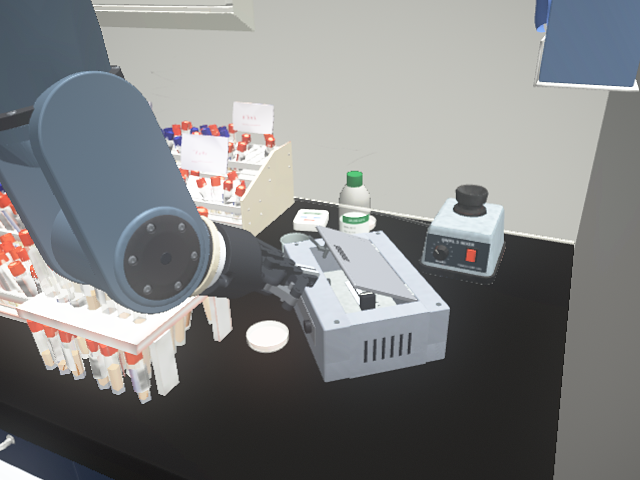

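View pics/wrist3.png

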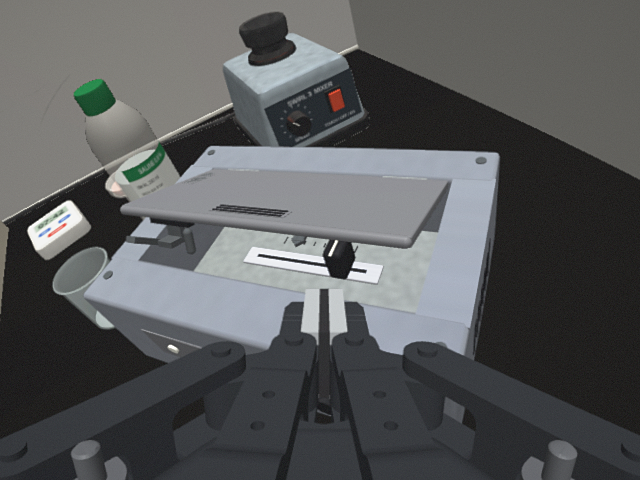

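```bash
cat > swing.py <<'E'
from h import *
R=lift_R(np.deg2rad(-20),np.deg2rad(30)); R=R@np.diag([1,-1,-1.])
y=-40
manip.move_l(B(-28,y,98),max_speed=.12)
print(toB(manip.current_ee_pos()),np.round(manip.current_force(),1))
ok=True
for th in np.append(np.arange(.45,1.95,.17),1.98):
    f=(th-.43)/1.55; d=14-8*f; r=78
    P=B(52-r*np.cos(th)-d*np.sin(th),y,87+r*np.sin(th)-d*np.cos(th))
    manip.move_l(P,max_speed=.12)
    F=np.array(manip.current_force()); print(round(th,2),toB(manip.current_ee_pos()).round(1),F.round(1))
    if np.linalg.norm(F)>18: print('STOP');break
print(manip.current_time())
snap('scene','scene4.png');snap('wrist','wrist4.png')
E
python3 swing.py
```

```text
[-28.51206278 -40.1681576   98.031241  ] [ 0.3 -0.4  0.7]
0.45 [-24.3 -40.2 109.2] [-0.3  0.6 -0.8]
0.62 [-19.  -40.1 122.1] [-1.4  1.4 -0.8]
0.79 [-11.5 -40.  133.8] [0.6 1.8 0.7]
0.96 [ -2.  -40.  144.3] [-0.4  1.7 -0.1]
1.13 [  9.2 -40.  152.9] [-0.   0.2  0.8]
1.3 [ 21.7 -40.1 159.4] [-0.2  0.   0.8]
1.47 [ 35.4 -40.  163.6] [0.4 0.  0.8]
1.64 [ 49.4 -40.  165.1] [-0.2  0.3 -0. ]
1.81 [ 63.5 -40.1 164.2] [-0.2  0.5  0.4]
1.98 [ 77.3 -40.1 160.7] [-0.3  0.9 -0.3]
18.8833
```

View pics/scene4.png

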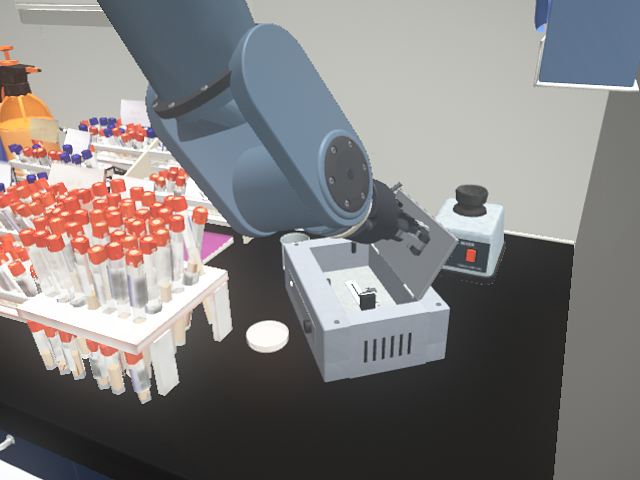

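View pics/wrist4.png

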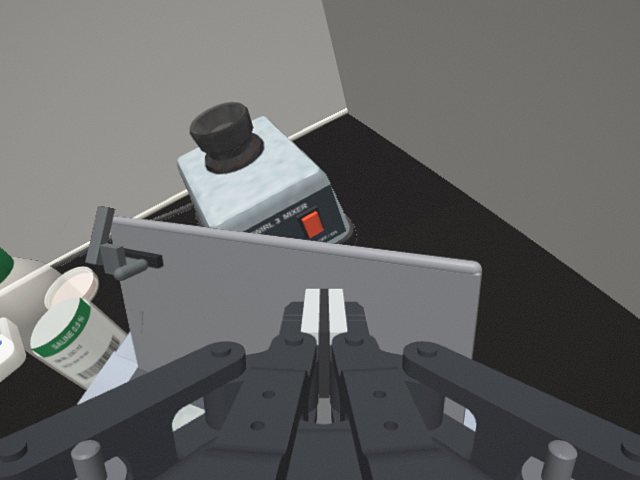

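```bash
python3 - <<'E'
from h import *
manip.move_l(B(-10,-45,250),max_speed=.3)
R=tool(YAW,np.pi/2,1)
q=manip.inverse_kinematics(B(10,-70,230),R);print(np.round(q,2),np.round(manip.current_qpos(),2))
manip.move_ptp(B(10,-70,230),R)
manip.dwell(.15)
cal=manip.get_calibration('wrist')
p,d=snap('wrist','wrist5.png'); np.save('pics/cal5.npy',cal,allow_pickle=True)
for c in('wrist','top'):
  if c=='top': snap('top','top5.png')
  for n in('fader_top','pointer_tip'):
    print(c,n,[(toB(r['at']).round(1).tolist(),round(r['confidence'],2)) for r in manip.look_for(c,n)][:3])
print(manip.current_time(),manip.current_qpos())
E
```

```text
[-0.63  0.41  1.57 -0.    1.16 -1.33] [-0.72  0.18  2.24  2.29  0.43 -0.68]
wrist fader_top [([2.0, -31.6, 66.3], 0.77)]
wrist pointer_tip [([26.5, 17.7, 44.9], 0.65), ([14.7, 6.0, 90.0], 0.48)]
top fader_top []
top pointer_tip []
21.975 [-6.25462658e-01  4.10690528e-01  1.56671456e+00  1.17491438e-04
  1.16411641e+00 -1.32535038e+00]
```

View pics/wrist5.png

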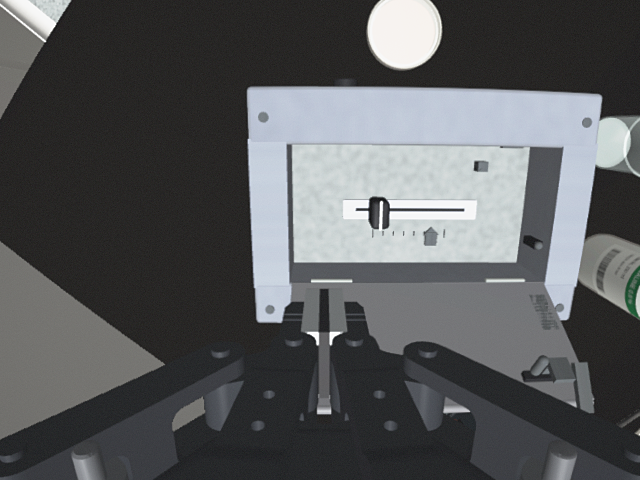

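View pics/top5.png

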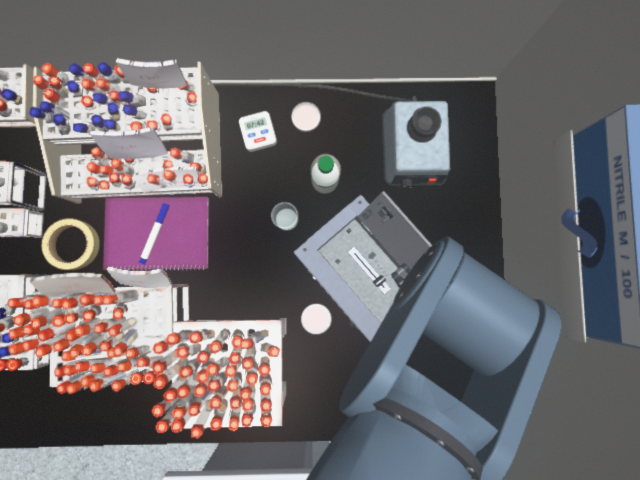

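```bash
cat >> h.py <<'E'
def ray_z(uv,z,cal):
    K=np.array(cal['camera_matrix'],float);R=np.array(cal['R']);t=np.array(cal['t'])
    a=cv2.undistortPoints(np.array([[uv]],float),K,np.array([cal['k1'],0,0,0,0.])).ravel()
    dr=R.T@np.array([a[0],a[1],1]);C=-R.T@t
    return toB(C+dr*(z/1000-C[2])/dr[2])
E
python3 - <<'E'
from h import *
cal=np.load('pics/cal5.npy',allow_pickle=True).item()
I=cv2.imread('pics/wrist5.png')
cv2.imwrite('pics/w5z.png',cv2.resize(I[180:270,330:490],(800,450),interpolation=cv2.INTER_CUBIC))
J=I.copy()
for p in [(-85,-122,90),(-85,122,90),(85,122,90),(85,-122,90),(-47,-96,90),(-47,96,90),(52,96,40),(52,-96,40),(-47,-96,40),(-47,96,40),(20,18,44),(6,-30,69)]:
    u=proj('wrist',B(*p),cal)[0]; cv2.circle(J,tuple(np.int32(u.round())),2,(0,0,255),-1)
cv2.imwrite('pics/w5o.png',J)
E
```

```text
(no output)
```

View pics/w5z.png

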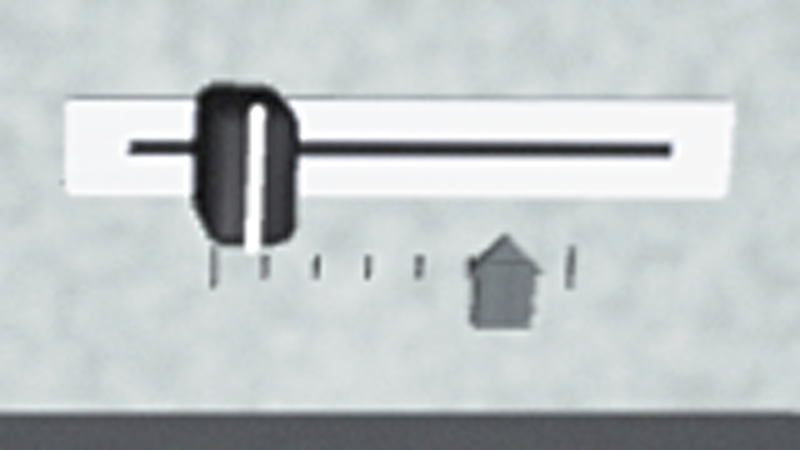

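View pics/w5o.png

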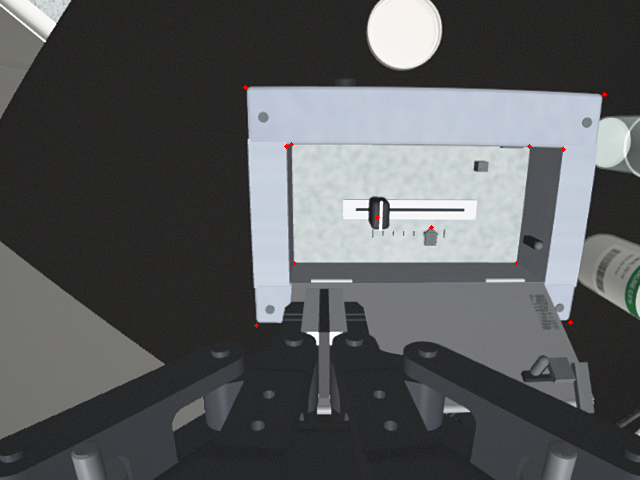

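```bash
python3 - <<'E'
from h import *
cal=np.load('pics/cal5.npy',allow_pickle=True).item()
z=lambda a,b:(330+a/5-.4,180+b/5-.4)
print('tip',ray_z(z(507,236),44,cal),'tick0',ray_z(z(213,265),40,cal),'tick6?',ray_z(z(571,265),40,cal))
print('line',ray_z(z(258,108),69,cal),ray_z(z(252,248),69,cal),'slot',ray_z(z(130,148),43,cal),ray_z(z(672,148),43,cal))
E
```

```text
tip [19.49885997 18.01085536 44.        ] tick0 [ 25.43803674 -30.00253198  40.        ] tick6? [25.393369   30.29861554 40.        ]
line [ -5.83079176 -27.5053678   69.        ] [ 15.63551941 -27.67341761  69.        ] slot [  5.11524744 -44.46799017  43.        ] [ 4.84671489 44.80765472 43.        ]
```

```bash
python3 - <<'E'
from h import *
manip.set_gripper(0.45,20)
R=tool(YAW,np.pi/2,1)
manip.move_l(B(6,-27.6,150),R,max_speed=.2)
manip.move_l(B(6,-27.6,85),max_speed=.15)
manip.move_l(B(6,-27.6,49),max_speed=.06)
print(manip.current_time(),toB(manip.current_ee_pos()).round(2),np.round(manip.current_force(),1))
manip.set_gripper(0.0,20)
print(manip.current_grip_width(),np.round(manip.current_force(),1))
manip.move_l(B(6,18,49),max_speed=.05)
manip.dwell(.3)
print(manip.current_time(),toB(manip.current_ee_pos()).round(2),np.round(manip.current_force(),1))
E
```

```text
24.3583 [  6.12 -27.54  49.08] [-0.6  0.7 -0.5]
0.15412965461935896 [-0.7  0.4  3.6]
26.05 [ 6.28 18.38 49.43] [1.5 1.2 5.3]
```

```bash
python3 - <<'E'
from h import *
manip.set_gripper(0.45)
manip.move_l(B(6,18,90),max_speed=.1)
manip.move_l(B(10,-70,230),max_speed=.25); manip.set_gripper(0.0)
manip.dwell(.15)
cal=manip.get_calibration('wrist'); p,d=snap('wrist','wrist6.png'); np.save('pics/cal6.npy',cal,allow_pickle=True)
print([(toB(r['at']).round(1).tolist(),round(r['confidence'],2)) for r in manip.look_for('wrist','fader_top')][:3])
cv2.imwrite('pics/w6z.png',cv2.resize(p[180:270,330:490,::-1],(800,450),interpolation=cv2.INTER_CUBIC))
snap('scene','scene6.png')
print(manip.current_time())
E
```

```text
[([2.8, 15.6, 65.9], 0.66)]
28.5333
```

View pics/w6z.png

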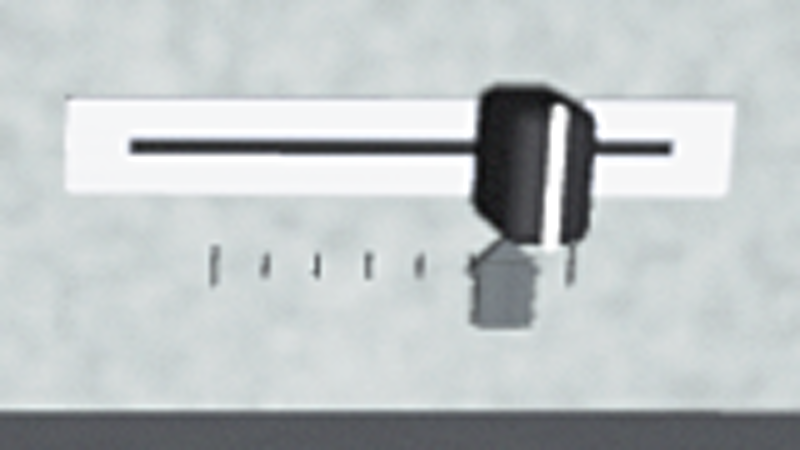

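View pics/scene6.png

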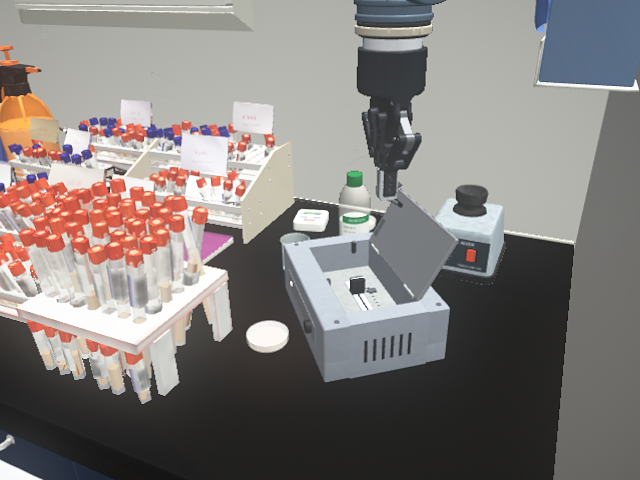

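```bash
python3 - <<'E'
from h import *
cal=np.load('pics/cal6.npy',allow_pickle=True).item()
z=lambda a,b:(330+a/5-.4,180+b/5-.4)
print(ray_z(z(560,108),69,cal),ray_z(z(549,244),69,cal))
manip.move_l(B(10,18,210),max_speed=.25);manip.dwell(.2)
cal=manip.get_calibration('wrist'); p,d=snap('wrist','wrist7.png'); np.save('pics/cal7.npy',cal,allow_pickle=True)
u=proj('wrist',B(20,18,44),cal)[0];print(u,toB(-np.array(cal['R']).T@np.array(cal['t'])))
a,b=int(u[0])-50,int(u[1])-55; print(a,b)
cv2.imwrite('pics/w7z.png',cv2.resize(p[b:b+75,a:a+100,::-1],(800,600),interpolation=cv2.INTER_CUBIC))
print(manip.current_time())
E
```

```text
[-5.80954974 17.99649637 69.        ] [15.16119807 17.80291887 69.        ]
[325.3733552  232.30736882] [-56.11130892  16.83993867 352.74220622]
275 177
29.2917
```

View pics/w7z.png

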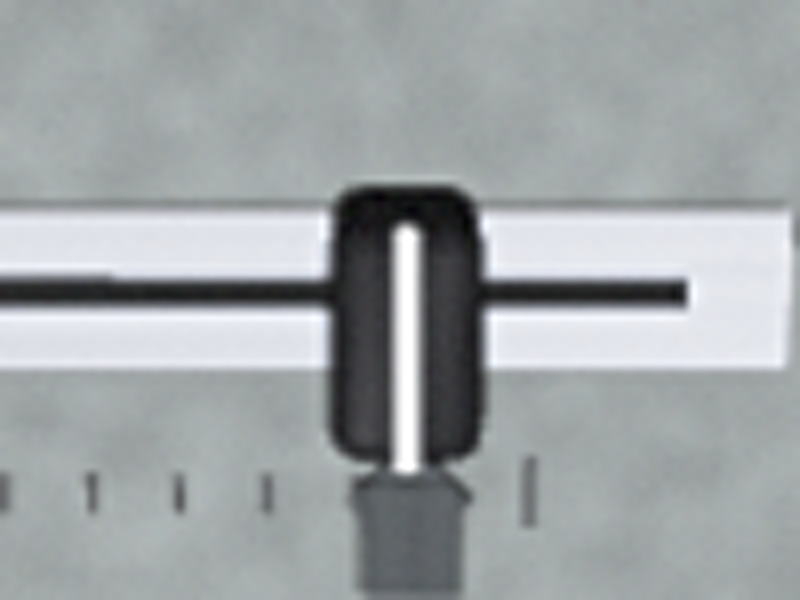

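```bash
python3 - <<'E'
from h import *
manip.move_l(B(-10,0,300),max_speed=.25);manip.dwell(.3)
snap('scene','s8.png')
for n in('beaker','dish','bottle'): print(n,[(np.round(r['at'],3).tolist(),round(r['confidence'],2)) for r in manip.look_for('scene',n)][:1])
print(np.round(manip.current_force(),1),manip.current_time()); manip.sign_off()
E
```

```text
beaker [([0.675, -0.075, 0.052], 0.67)]
dish [([0.446, -0.147, 0.015], 0.98)]
bottle [([0.715, -0.173, 0.109], 0.72)]
[-1.2  1.   0.3] 30.3167
the job is handed in; nothing more can be done
```

The job is done and handed in at about 30 s of the 64 s allowed.

- **Hatch press:** I pressed it near its front edge up to the rubber stop. The peak was about 15 N at the finger, roughly 13.5 N at the edge. It popped ajar when I let go.
- **Hatch opening:** I swung it over from beneath with a fingertip, forces staying under about 3 N. The scene pictures show it lying open past upright, also after the slider move.
- **Slider:** I slid it and released it. The line measures y ≈ 17.9 mm and the pointer tip 18.0 mm. The near-overhead close-up shows them level to about 0.3 mm.
- **Last checks:** The scene camera puts the beaker, dish and bottle within about 5 mm of where they stood, which is about the detector's accuracy. The arm was clear above the box with about 1.5 N on the force reading, close to its noise. I saved a final scene picture but did not view it. None of the checks failed. The trained network's slider position came out about 2 mm lower in y (15.6 mm), but it reports the middle of the visible surface, so I relied on the line itself.

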